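# Empty the offcut tray kept under the bench riser

## Task

Draw the blue offcut tray out from under the low plywood riser by its handle, with both wood offcuts still in it, and carry it to the grey scrap bin. Tip it over its open lip so that both offcuts slide into the bin (do not touch the offcuts with the gripper), then put the empty tray back flat on the table and slide it under the riser again, fully home. Leave the glue bottle, the sanding block and the wax tin as they are.

Things in the scene. Friction and masses are not known exactly. Their poses are not given: they have to be found in the camera images.
- riser: Low plywood riser (a small bridge), fixed, left or right, turned up to 0.3 rad. Origin: centre of its footprint at table height; +x points inward from its open mouth, which faces -x (to the robot). 130 mm deep, 174 mm wide, 76 mm high; underside of the top 62 mm up. The tray slides on the table between side panels 140 mm apart; the back stop's inner face is at x = +57 mm.
- tray_grip (a point): Centre of the black handle of the loose blue tray: grip here from above, across it. A straight bar along the tray's x axis, 24 mm wide (y), 22 mm high, its centre 35 mm above the tray's underside, free for 35 mm either way along x. Tray axes: +x from handle to open lip, z up. From here the pan's end wall is 55 mm ahead (+x), the lip 175 mm ahead and 32 mm lower.
- tray_pan (a point): Centre of the top of the tray's floor, axes as tray_grip. A smooth metal scoop, 0.2 kg, 120 mm long (x), 130 mm wide, floor 3 mm, side walls 32 mm, handle-end wall 36 mm high, open at the lip. Fully home it lies at riser x = -3 mm, y = 0; it starts up to 12 mm further out. Wood slides on it beyond 13 to 20 degrees of tilt: carry it level; 35 to 40 degrees empties it.
- tray_lip (a point): Middle of the open lip edge of the tray, on top of the floor (60 mm along +x from tray_pan); axes as at tray_grip.
- bin: Grey open plastic scrap bin, fixed to the table in the other of the two places. 180 mm (x) by 200 mm (y) outside, 75 mm high (77 mm with its rim), walls 5 mm. Origin: centre of its underside; axes x, y level, z up.
- offcut_block_c (a point): Centre of the larger wood offcut, 45 x 90 x 45 mm (long along its y), 0.13 kg, lying in the tray lengthwise (its y along the tray's x), its top 48 mm above the table.
- offcut_slat_c (a point): Centre of the smaller wood offcut, 40 x 70 x 22 mm (long along its y), 0.04 kg, lying in the tray lengthwise beside the other.
- glue_bottle_c (a point): Centre of the standing white glue bottle with blue cap, 52 x 87 x 174 mm high; bystander at the left side of the work.
- sanding_block_c (a point): Centre of the dark red sanding block, 64 x 118 x 30 mm; bystander lying on the table straight in front of the robot.
- wax_tin_c (a point): Centre of the round cream wax tin, 63 mm across, 34 mm high; bystander standing on top of the riser.
- riser_mouth (a point): Middle of the riser's mouth at table height (65 mm along -x from its origin), same axes. The top board overhangs 3 mm further out. From here two aluminium guide ears, 36 mm high, flare outward over 26 mm, widening the mouth from 140 to about 160 mm. The tray is clear of the overhang when its lip is more than 3 mm further out than this.

How it is judged:
On the way, in this order (a step that is already met when the one before it is completed fails the run):
1. the tray is drawn out of the riser (its lip clear of the mouth) with both offcuts still in it (x of tray_pan in the frame of riser below -0.12 m and x of offcut_block_c in the frame of tray_pan between -0.065 and 0.065 m and y of offcut_block_c in the frame of tray_pan between -0.065 and 0.065 m and z of offcut_block_c in the frame of tray_pan between 0 and 0.06 m and x of offcut_slat_c in the frame of tray_pan between -0.065 and 0.065 m and y of offcut_slat_c in the frame of tray_pan between -0.065 and 0.065 m and z of offcut_slat_c in the frame of tray_pan between 0 and 0.06 m), for 0.1 s.
2. the tray is tipped with its lip over the bin (angle between tray_pan's own z axis and vertical above 0.12 rad and horizontal distance between tray_lip and bin below 0.12 m and height (world z) of tray_lip above 0.05 m).
3. both offcuts are in the bin (x of offcut_block_c in the frame of bin between -0.09 and 0.09 m and y of offcut_block_c in the frame of bin between -0.1 and 0.1 m and z of each of offcut_block_c, offcut_slat_c in the frame of bin below 0.09 m and x of offcut_slat_c in the frame of bin between -0.09 and 0.09 m and y of offcut_slat_c in the frame of bin between -0.1 and 0.1 m), for 0.2 s.
At the end, for the whole second after the job is handed in: Both offcuts lie at rest inside the bin (centres within its walls and no higher than 90 mm), and the empty tray is released, flat on the table and home under the riser: within 12 mm of the back stop, within 15 mm of the middle, lip inward, in line within 0.12 rad (all of step 3 and x of tray_pan in the frame of riser between -0.015 and 0.02 m and y of tray_pan in the frame of riser between -0.015 and 0.015 m and angle between tray_pan's own z axis and vertical below 0.08 rad and height (world z) of tray_pan below 0.012 m and angle between the x axis of tray_pan and the x axis of riser, either way round below 0.12 rad and x of tray_lip in the frame of riser above 0.03 m and linear speed of each of tray, offcut_block, offcut_slat below 0.02 m/s); the robot touches nothing.
It fails at once if the gripper's fingers touch an offcut (contact force between the fingers and offcut_block above 1 N or contact force between the fingers and offcut_slat above 1 N).
It fails at once if a bystander (glue bottle, sanding block or wax tin) is moved by more than 30 mm (distance of any of glue_bottle_c, sanding_block_c, wax_tin_c from where it was at the start of the episode above 0.03 m).
It fails at once if the glue bottle is tipped over (angle between glue_bottle_c's own z axis and vertical above 0.5 rad).
It also fails if it takes over 61 s, if anything falls off the work surface, if the arm or the gripper's body presses on something with over 40 N, if the wrist force passes 120 N, or if a joint passes its speed limit or range.

## Robot

A 7-joint arm with a two-finger parallel gripper is mounted at the origin on a cart in front of the work surface, level with it; the furniture and walls round the work are solid. World frame = base frame: x ahead of the robot, y to its left, z up, the work surface at z = 0. Lengths are in m, angles in rad, forces in N, time in s.
With the tool pointing down it reaches from about 0.4 to 0.875 m from the base axis. Payload 4.4 kg.
Tool frame: the origin (TCP) lies midway between the tips of the shut fingers; the grasp point (between the pads) lies 19 mm behind it; z points along the fingers, y is the line along which they close (so a half turn about z gives the same grasp; the last joint's range is limited). The gripper opens to 85 mm and grips with 20 to 120 N. Pads are 22 mm wide; open, the fingers measure 114 mm over their backs; the gripper's body (76 mm by 85 mm) begins 54 mm behind the grasp point. The pads swing forward as they close: fully open they stand 13 mm farther back than shut.
Start: joints at [1.229, 0.628, 0.038, 1.517, -0.027, 0.996, -0.02], TCP at [0.177, -0.625, 0.231] pointing down, gripper open.
Joint ranges: [-3.06, 3.06], [-0.37, 2.12], [-1.25, 1.32], [0.18, 2.47], [-1.1, 4.24], [0.23, 1.98], [-2.94, 2.94]. Speed limits (rad/s): [2.57, 2.57, 3.14, 3.14, 3.14, 3.14, 3.14].

## Interface

Orientations are given as [roll, pitch, yaw] about the fixed x, y, z axes, in that order (R = Rz(yaw) Ry(pitch) Rx(roll)).
In Python, from bench import bot gives the robot as it stands. The module is installed in compiled form; this text tells all that it offers. Calls block until the motion is done:
- bot.move_pose(position, orientation): joint-space move of the TCP to a pose.
- bot.move_straight(position, rot=None, speed=0.15): straight line of the TCP; rot=None keeps the orientation; speed is the mean speed in m/s.
- bot.set_joints(angles): joint-space move.
- bot.release() and bot.gripper_close(strength=None): open the fingers fully, or close them until they stop; strength is the grip in N (None keeps the last).
- bot.wait(seconds).
- bot.inverse_kinematics(position, orientation): joint angles nearest the present ones, or None.
- bot.state(): the state.
- bot.grab_frame(name): name is "scene" or "side" or "wrist"; returns (picture, depth): 384x512x3 uint8, blue, green, red; 384x512 float32, m along the optical axis (not along the pixel's ray), 0 where there is no reading.
- bot.camera_model(name): a dict with "mtx" (3x3 intrinsics, pixels), "D" ([k1, k2, p1, p2, k3] as OpenCV has them; the pictures are not rectified), "world_to_cam" (4x4, takes a point from world to camera coordinates). Camera axes: x right, y down, z forward; pixel columns grow to the right and rows downward; lengths in m; the calibration is good to about 2 mm. A picture is of the moment at which its call begins: read the wrist's pose just before it. camera_model takes no time and is no camera call; for the wrist camera it gives the pose at the moment of the call.
A pose or a line that the arm cannot do raises bot.IKError and nothing moves.
- bot.sign_off(): hands the job in; it is judged then, once.
The state is a dict: "time": time; "joint_positions": joint angles; "qd": joint speeds; "joint_torque": joint torques, N m; "tcp_pos": TCP position; "ee_rot": TCP orientation; "ft_force": force on the tool from outside, world axes, zero at the start; "ft_torque": the same for the moment, N m; "width": finger opening in m; "finger_force": force on a finger pad.
Only numpy, scipy, OpenCV 4.12 (cv2) and the standard library are available. Lean on these libraries where they do the work, as an engineer would, in place of code of your own. Each camera call takes 0.05 s, during which the arm holds its last target. There are 200 camera calls.

## Working session

There is one attempt and no reset: what is moved stays moved. The work goes in short steps, each a Python script; the robot and the scene stay as the last script left them, time stands still between calls to the robot, and variables do not carry over. Pictures are saved under pics/ and viewed, at most 10 in all, crops included, and the job is handed in when it is done.

```bash
mkdir -p pics; cat > h.py <<'E'
import numpy as np, cv2
from bench import bot
def cloud(name):
    im,d=bot.grab_frame(name); m=bot.camera_model(name)
    K=np.array(m["mtx"],float);D=np.array(m["D"],float);T=np.linalg.inv(np.array(m["world_to_cam"]))
    v,u=np.mgrid[:384,:512]
    n=cv2.undistortPoints(np.stack([u.ravel(),v.ravel()],1).astype(np.float64)[:,None],K,D)[:,0]
    z=d.ravel().astype(float)
    P=np.stack([n[:,0]*z,n[:,1]*z,z],1)@T[:3,:3].T+T[:3,3]
    P[z==0]=np.nan
    return im,P.reshape(384,512,3)
E
python3 - <<'E'
from h import *
s=bot.state();print(s["time"],s["tcp_pos"],s["ee_rot"])
a=[]
for n in ("scene","side"):
    im,P=cloud(n);a.append(im);np.savez("pics/"+n,im=im,P=P)
    print(n,np.linalg.inv(np.array(bot.camera_model(n)["world_to_cam"]))[:3,3])
    cv2.imwrite(f"pics/{n}0.png",im)
E
```

```text
0.0 [ 0.17694741 -0.62481539  0.23041817] [-3.13974988e+00 -1.60572564e-05  2.75937232e-01]
scene [-0.24149616  0.61916231  0.75284343]
side [-0.11272783  0.44651274  0.94433289]
```

View pics/scene0.png

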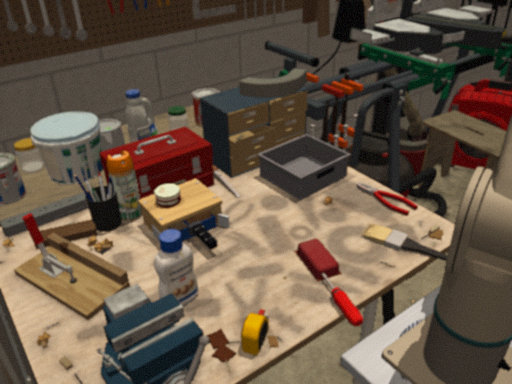

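View pics/side0.png

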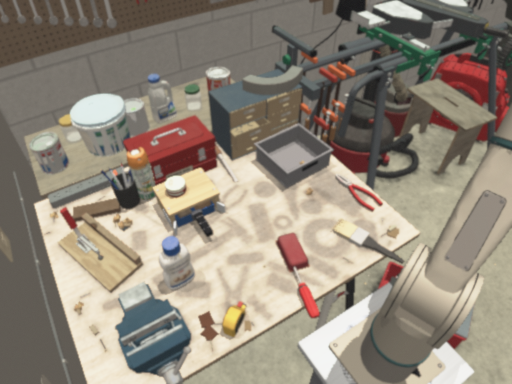

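The scene view shows the riser top at about (180,207), with the tin on it, the black handle at (203,238) and the bin at (303,165). The glue bottle is at (175,268) and the sanding block at (318,258). Next I'll measure with depth.

```bash
python3 - <<'E'
from h import *
for n,boxes in (("scene",dict(riser=(130,175,235,260),bin=(250,125,360,200),bottle=(150,225,200,305),sand=(295,235,345,285))),
          ("side",dict(riser=(145,165,225,245),bin=(245,115,340,190),bottle=(155,230,195,290),sand=(275,230,310,270)))):
    f=np.load(f"pics/{n}.npz");im=f["im"];P=f["P"]
    for k,(a,b,c,d) in boxes.items():
        p=P[b:d,a:c].reshape(-1,3);col=im[b:d,a:c].reshape(-1,3).astype(int)
        z=p[:,2]
        def rect(m,t):
            q=p[m]
            if len(q)<5: print(n,t,len(q));return
            q=q[:,:2].astype(np.float32); med=np.median(q,0); q=q[np.linalg.norm(q-med,axis=1)<.2]
            r=cv2.minAreaRect(q);print(n,t,len(q),"c",np.round(r[0],4),"s",np.round(r[1],4),"ang",round(r[2],1),"z",np.round(np.percentile(p[m][:,2],[5,50,95]),4),"mean",q.mean(0).round(4))
        if k=="riser":
            rect((z>.068)&(z<.084),"risertop")
            rect((z>.1)&(z<.118),"tin")
            dark=col.max(1)<60
            rect(dark&(z>.036)&(z<.056),"handle top")
            rect((col[:,0]>col[:,2]*1.5)&(z>.005)&(z<.06),"blue")
        if k=="bin": rect((z>.070)&(z<.084)&(np.ptp(col,axis=1)<25),"binrim")
        if k=="bottle": rect((z>.02)&(z<.2),"bottle")
        if k=="sand": rect((z>.02)&(z<.04),"sand")
f=np.load("pics/scene.npz")
cv2.imwrite("pics/crop.png",cv2.resize(f["im"][170:270,130:250],None,fx=5,fy=5,interpolation=cv2.INTER_CUBIC))
E
```

```text
scene risertop 2072 c [0.7296 0.1978] s [0.1887 0.1853] ang 1.1 z [0.0702 0.0763 0.0799] mean [0.7067 0.1977]
scene tin 484 c [0.7541 0.2364] s [0.1402 0.0891] ang 8.5 z [0.1012 0.1104 0.1154] mean [0.7409 0.2299]
scene handle top 277 c [0.6094 0.203 ] s [0.0818 0.1349] ang 63.2 z [0.0371 0.0452 0.0487] mean [0.5867 0.1993]
scene blue 244 c [0.6814 0.2179] s [0.269  0.1217] ang 29.4 z [0.0069 0.0237 0.0378] mean [0.6395 0.1849]
scene binrim 657 c [ 0.713  -0.2261] s [0.227  0.2297] ang 3.5 z [0.0709 0.0763 0.0794] mean [ 0.7016 -0.2224]
scene bottle 2462 c [0.4692 0.3279] s [0.0872 0.3508] ang 59.8 z [0.0261 0.105  0.1745] mean [0.444  0.3424]
scene sand 808 c [0.3548 0.0197] s [0.0587 0.1427] ang 76.9 z [0.0224 0.0296 0.0323] mean [0.3662 0.0207]
side risertop 1602 c [0.7326 0.2004] s [0.1898 0.1906] ang 0.5 z [0.0712 0.0756 0.0792] mean [0.7059 0.1958]
side tin 350 c [0.7588 0.2276] s [0.1413 0.0794] ang 24.4 z [0.102  0.1098 0.1136] mean [0.7385 0.2276]
side handle top 110 c [0.5839 0.1963] s [0.0892 0.0253] ang 2.5 z [0.0384 0.0444 0.0485] mean [0.5774 0.1997]
side blue 172 c [0.6437 0.1968] s [0.0198 0.1258] ang 2.2 z [0.008  0.0225 0.0355] mean [0.641  0.2002]
side binrim 515 c [ 0.7422 -0.2189] s [0.2257 0.2987] ang 88.0 z [0.071  0.0759 0.0796] mean [ 0.7061 -0.2205]
side bottle 1263 c [0.5182 0.2987] s [0.0796 0.1894] ang 56.4 z [0.0303 0.1149 0.1741] mean [0.4548 0.3355]
side sand 630 c [0.3734 0.0184] s [0.0567 0.1109] ang 75.8 z [0.0231 0.0285 0.0317] mean [0.3703 0.0203]
```

View pics/crop.png

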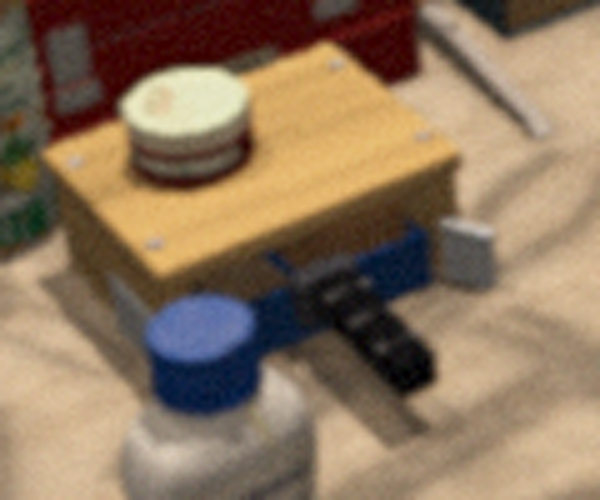

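The crop shows the riser top's corners at crop (45,155), (160,275), (460,155) and (325,42). The tray's blue end wall sits inside the mouth and the handle points out towards the robot. I'll move above the handle and refine with the wrist camera.

```bash
cat >> h.py <<'E'
def ray(name,uv,z,m=None):
    m=m or bot.camera_model(name);T=np.linalg.inv(np.array(m["world_to_cam"]))
    n=cv2.undistortPoints(np.array(uv,float).reshape(-1,1,2),np.array(m["mtx"],float),np.array(m["D"],float))[:,0]
    d=np.c_[n,np.ones(len(n))]@T[:3,:3].T;o=T[:3,3]
    return o+d*((z-o[2])/d[:,2])[:,None]
E
python3 - <<'E'
from h import *
c=np.array([[45,155],[160,275],[460,155],[325,42]])/5+[130,170]
p=ray("scene",c,.076)[:,:2];print(p.round(4),p.mean(0))
print("yaw",np.arctan2(*(p[3]-p[2])[::-1]),np.arctan2(*(p[0]-p[1])[::-1]),np.arctan2(*(p[1]-p[2])[::-1])-np.pi/2)
bot.move_pose([0.50,0.195,0.33],[np.pi,0,0.0])
s=bot.state();print(s["time"],s["tcp_pos"],s["joint_positions"])
im,P=cloud("wrist");m=bot.camera_model("wrist");np.savez("pics/wrist1",im=im,P=P,T=m["world_to_cam"])
cv2.imwrite("pics/wrist1.png",im)
E
```

```text
[[0.7673 0.279 ]
 [0.6367 0.2788]
 [0.6347 0.1099]
 [0.7754 0.1084]] [0.70350209 0.19404925]
yaw -0.01081268812812544 0.0016575989463936008 -0.011952673278719406
3.2083 [0.50034943 0.19416722 0.32982577] [-0.06945173  0.39790359 -0.50922313  1.68575441  0.21243214  1.11354315
 -2.21205702]
```

View pics/wrist1.png

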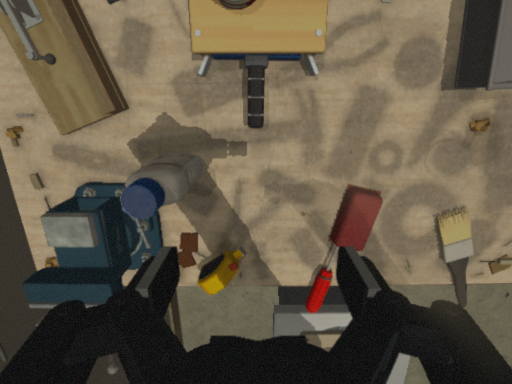

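The wrist view shows the riser front edge from (190,54) to (327,52), the handle from (257,60) to (256,127), and the bin's near-left corner at (445,88). The bottle stands left of the path, so it is clear. I'll convert these pixels to positions and plan the tipping IK.

```bash
python3 - <<'E'
from h import *
f=np.load("pics/wrist1.npz");im=f["im"];P=f["P"]
g=im.astype(int).max(2)
print("riser edge",ray("wrist",[[190.5,53.5],[327,52.5]],.076).round(4)[:,:2], "ears tips",ray("wrist",[[202,75],[316,74]],.036).round(4)[:,:2])
h=ray("wrist",[[256.5,127],[257,66]],.046);print("handle ends",h.round(4)[:,:2])
# handle by depth
z=P[...,2]; sel=np.zeros(z.shape,bool); sel[60:135,240:275]=1
q=P[sel&(z>.036)&(z<.055)&(g<80)];r=cv2.minAreaRect(q[:,:2].astype(np.float32));print("handle",r,q.mean(0),len(q))
rows=[]
for v in range(70,122,4):
    u=np.where((g[v,235:280]<90))[0]+235
    rows.append([u.mean(),v])
c=ray("wrist",rows,.046);k=np.polyfit(c[:,0],c[:,1],1);print("handle line slope",k, np.polyval(k,.59))
# riser top from depth
m=(z>.07)&(z<.083)&(np.arange(384)[:,None]<70)&(np.arange(512)[None]>170)&(np.arange(512)[None]<345)
q=P[m];print("risertop x/y ext",np.percentile(q[:,0],1),np.percentile(q[:,1],[1,99]))
# bottle
m=(z>.01)&(z<.19)&(np.arange(384)[:,None]>140)&(np.arange(384)[:,None]<225)&(np.arange(512)[None]>115)&(np.arange(512)[None]<215)
q=P[m];print("bottle",np.percentile(q,[1,99],axis=0).round(3))
# bin rim in side/scene, colour-independent
for n,(a,b,cc,d) in (("scene",(250,125,360,200)),("side",(245,115,340,190))):
    F=np.load(f"pics/{n}.npz");p=F["P"][b:d,a:cc].reshape(-1,3)
    q=p[(p[:,2]>.068)&(p[:,2]<.086)&(abs(p[:,0]-.7)<.14)&(abs(p[:,1]+.22)<.14)]
    best=None
    for yaw in np.arange(-.35,.36,.01):
        R=np.array([[np.cos(yaw),np.sin(yaw)],[-np.sin(yaw),np.cos(yaw)]]);w=q[:,:2]@R.T
        lo,hi=np.percentile(w,[2,98],axis=0);s=np.prod(hi-lo)
        if best is None or s<best[0]:best=(s,yaw,R.T@((lo+hi)/2),hi-lo)
    print(n,"bin",best)
for yaw in (0,-.3,-.6,-.9):
  for yo in (0,np.pi):
    for th in (0,.3,.5,.7):
        lip=np.array([.68,-.22,.10])-.0*np.array([np.cos(yaw),np.sin(yaw),0])
        from scipy.spatial.transform import Rotation as Rn
        T=Rn.from_euler('xyz',[0,th,yaw])
        grip=lip-T.apply([.175,0,-.032]);tcp=grip+T.apply([0,0,-.019])
        o=(T*Rn.from_euler('xyz',[np.pi,0,yo])).as_euler('xyz')
        j=bot.inverse_kinematics(tcp,o);print(yaw,round(yo,1),th,tcp.round(3),None if j is None else np.round(j,2))
E
```

```text
riser edge [[0.637  0.2809]
 [0.638  0.1042]] ears tips [[0.6139 0.275 ]
 [0.6151 0.109 ]]
handle ends [[0.5403 0.1957]
 [0.6247 0.1948]]
handle ((0.5856472253799438, 0.19721703231334686), (0.032893940806388855, 0.09471782296895981), 89.66496276855469) [0.59032767 0.19693553 0.04428704] 1086
handle line slope [0.05519218 0.16716176] 0.19972514394602542
risertop x/y ext 0.6385939305413133 [0.10915214 0.27802897]
bottle [[0.373 0.291 0.012]
 [0.494 0.433 0.175]]
scene bin (np.float64(0.047285004613580955), np.float64(0.05000000000000038), array([ 0.71133761, -0.21827194]), array([0.22089381, 0.21406215]))
side bin (np.float64(0.04759777562415533), np.float64(0.060000000000000386), array([ 0.71458564, -0.21749285]), array([0.22140124, 0.21498423]))
0 0 0 [ 0.505 -0.22   0.113] [ 0.58  0.67 -0.34  1.9   0.36  0.63 -1.55]
0 0 0.3 [ 0.517 -0.22   0.164] [ 0.49  0.75 -0.33  1.56  0.31  1.18 -1.53]
0 0 0.5 [ 0.533 -0.22   0.195] [ 0.43  0.85 -0.33  1.31  0.31  1.52 -1.52]
0 0 0.7 [ 0.555 -0.22   0.223] [ 0.37  0.99 -0.31  1.02  0.34  1.87 -1.5 ]
0 3.1 0 [ 0.505 -0.22   0.113] [ 0.99  0.91 -1
[... 1443 characters left out ...]
1 0.7 [ 0.576 -0.149  0.223] [ 0.69  1.18 -1.13  1.01  0.49  1.93  0.72]
-0.9 0 0 [ 0.571 -0.083  0.113] [ 0.22  0.68 -0.19  1.83  0.2   0.65 -2.57]
-0.9 0 0.3 [ 0.578 -0.092  0.164] [ 0.37  0.75 -0.26  1.54 -0.03  1.09 -2.3 ]
-0.9 0 0.5 [ 0.588 -0.105  0.195] [ 0.42  0.84 -0.25  1.32 -0.12  1.39 -2.22]
-0.9 0 0.7 [ 0.602 -0.122  0.223] [ 0.45  0.96 -0.24  1.07 -0.21  1.7  -2.19]
-0.9 3.1 0 [ 0.571 -0.083  0.113] [ 0.62  0.84 -0.88  1.82  0.82  0.9   0.02]
-0.9 3.1 0.3 [ 0.578 -0.092  0.164] [ 0.74  0.95 -1.03  1.53  0.55  1.25  0.32]
-0.9 3.1 0.5 [ 0.588 -0.105  0.195] [ 0.76  1.05 -1.08  1.31  0.44  1.5   0.43]
-0.9 3.1 0.7 [ 0.602 -0.122  0.223] [ 0.74  1.15 -1.11  1.05  0.36  1.76  0.49]
```

Measured: riser origin about (0.7055, 0.1925) with yaw near 0, grip about (0.578, 0.195), bin about (0.712, -0.218). Next is the grasp and the draw out.

```bash
cat >> h.py <<'E'
from scipy.spatial.transform import Rotation as Rn
def tcp(grip,yaw=0,th=0):
    T=Rn.from_euler('xyz',[0,th,yaw])
    return np.array(grip)+T.apply([0,0,-.019]),(T*Rn.from_euler('x',np.pi)).as_euler('xyz')
def from_lip(lip,yaw,th):
    T=Rn.from_euler('xyz',[0,th,yaw]);return tcp(np.array(lip)-T.apply([.175,0,-.032]),yaw,th)
def st():
    s=bot.state();print("t",round(s["time"],2),"tcp",s["tcp_pos"].round(4),"F",np.round(s["ft_force"],1),"w",round(s["width"],4),"ff",np.round(s["finger_force"],1))
E
python3 - <<'E'
from h import *
bot.move_pose(*tcp([.578,.195,.14]))
p,o=tcp([.578,.195,.035]);bot.move_straight(p,o,speed=.1);st()
bot.gripper_close(120);st()
p,o=tcp([.44,.194,.0365]);bot.move_straight(p,o,speed=.1);st()
bot.wait(.15)
p,o=tcp([.44,.194,.16]);bot.move_straight(p,o,speed=.1);st()
im,_=bot.grab_frame("scene");w,_=bot.grab_frame("wrist")
cv2.imwrite("pics/lift.png",cv2.resize(np.hstack([im,w]),None,fx=.78,fy=.78))
E
```

```text
t 5.35 tcp [0.5785 0.1953 0.0166] F [ 0.8 -0.3 -0.9] w 0.0855 ff 0.0
t 5.95 tcp [0.5781 0.1951 0.0164] F [-0.5 -0.2  4.4] w 0.0219 ff 117.3
t 7.48 tcp [0.4403 0.1938 0.0173] F [ 0.5 -0.6 -3.3] w 0.0222 ff 117.5
t 9.02 tcp [0.4396 0.1937 0.1405] F [-0.2 -0.7 -3.9] w 0.0221 ff 117.6
```

View pics/lift.png

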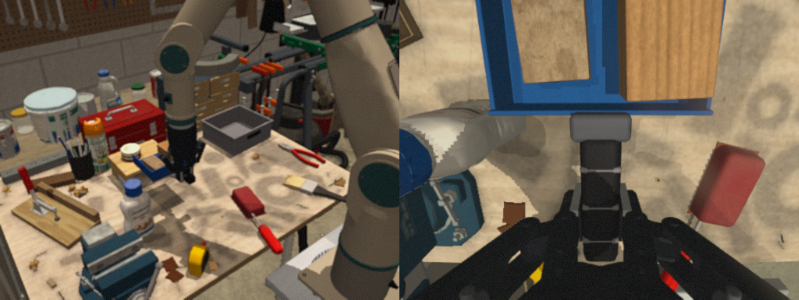

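The tray is lifted with both offcuts in it: the slat at about (555,40) and the block at (670,50) in the right half of the picture. Next I'll carry it to the bin and measure sag on the way.

```bash
python3 - <<'E'
from h import *
im,P=cloud("wrist")
x=P.reshape(-1,3);q=x[(x[:,0]>.50)&(x[:,0]<.64)&(abs(x[:,1]-.165)<.015)&(x[:,2]>.155)&(x[:,2]<.19)]
A=np.c_[q[:,:2],np.ones(len(q))];print(len(q),"plane",np.linalg.lstsq(A,q[:,2],rcond=None)[0],q[:,2].mean())
for lip,yaw,sp in (([.62,.02,.16],-.15,.2),([.665,-.20,.13],-.3,.2)):
    p,o=from_lip(lip,yaw,0);bot.move_straight(p,o,speed=sp);st()
im,P=cloud("wrist");s,_=bot.grab_frame("scene");np.savez("pics/w2",im=im,P=P)
cv2.imwrite("pics/bin1.png",cv2.resize(np.hstack([s,im]),None,fx=.78,fy=.78))
E
```

```text
10899 plane [0.07501966 0.00461749 0.12909977] 0.16974233379782439
t 10.07 tcp [0.4469 0.0473 0.1729] F [-0.4  1.5 -3.4] w 0.0224 ff 117.7
t 11.24 tcp [ 0.4977 -0.1464  0.1431] F [ 0.5  0.5 -3.5] w 0.0221 ff 117.7
```

View pics/bin1.png

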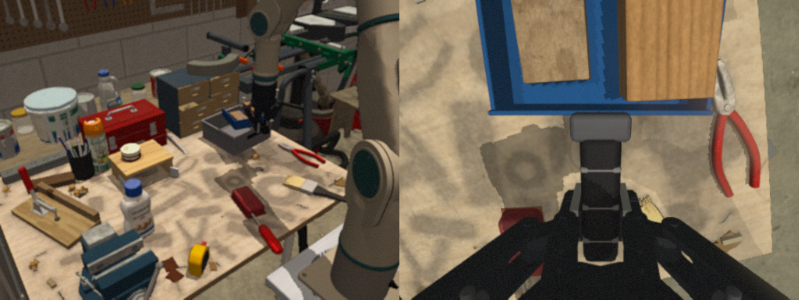

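The tray is level beside the bin with both offcuts still in place. I'll tip it now, pivoting about the lip.

```bash
python3 - <<'E'
from h import *
c,s=np.cos(-.3),np.sin(-.3)
for th,sp in ((.15,.1),(.4,.08),(.68,.08)):
    p,o=from_lip([.655,-.205,.105],-.3,th);bot.move_straight(p,o,speed=sp);st()
bot.wait(.8);st()
im,P=cloud("wrist");s,_=bot.grab_frame("scene")
cv2.imwrite("pics/tip.png",cv2.resize(np.hstack([s,im]),None,fx=.78,fy=.78))
E
```

```text
t 11.67 tcp [ 0.4923 -0.1539  0.1437] F [-0.6  0.4 -3.9] w 0.022 ff 117.6
t 12.37 tcp [ 0.5049 -0.1582  0.1849] F [-1.4 -0.3 -3.6] w 0.0228 ff 117.8
t 13.12 tcp [ 0.5323 -0.167   0.2252] F [ 0.2  0.  -1.7] w 0.0224 ff 118.0
t 13.93 tcp [ 0.5328 -0.1672  0.2251] F [-0.3 -0.  -1.2] w 0.022 ff 118.0
```

View pics/tip.png

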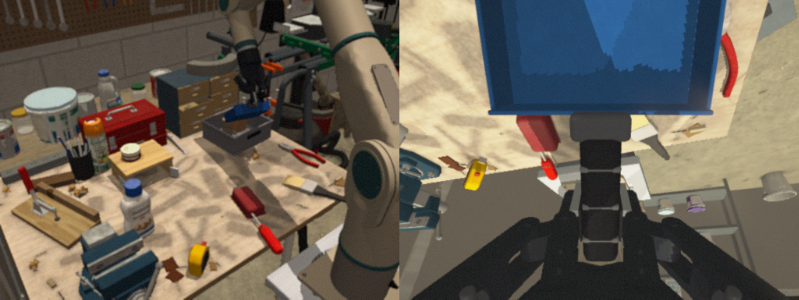

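The tray is empty. I'll retract, level it, take it in front of the mouth, and check both the bin and how the tray sits in the hand.

```bash
python3 - <<'E'
from h import *
p,o=from_lip([.60,-.188,.19],-.3,.68);bot.move_straight(p,o,speed=.15)
p,o=from_lip([.60,-.12,.17],-.15,.0);bot.move_straight(p,o,speed=.2);st()
s,_=bot.grab_frame("scene")
p,o=tcp([.44,.1925,.13]);bot.move_straight(p,o,speed=.25);st()
bot.wait(.2)
im,P=cloud("wrist");m=bot.camera_model("wrist");np.savez("pics/w3",im=im,P=P)
import pickle;pickle.dump((m,bot.state()),open("pics/w3.pkl","wb"))
cv2.imwrite("pics/back.png",np.hstack([cv2.resize(s[110:220,230:380],(400,293)),cv2.resize(im,(400,300))[:293]]))
E
```

```text
t 16.08 tcp [ 0.4279 -0.094   0.183 ] F [ 0.3 -0.  -2.7] w 0.0223 ff 118.0
t 17.47 tcp [0.44   0.1909 0.1111] F [ 0.4 -0.3 -1.6] w 0.0226 ff 118.0
```

View pics/back.png

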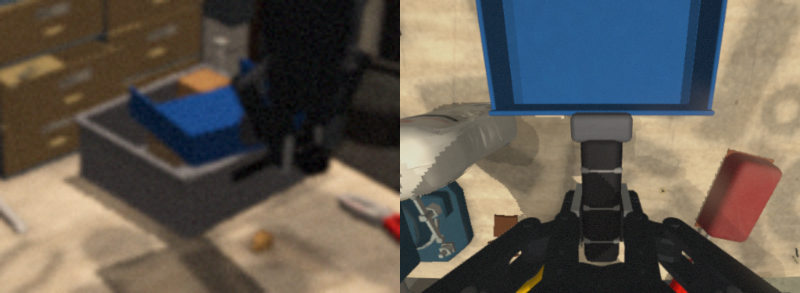

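The tray is level at the mouth and square in the hand. The left crop hides part of the bin behind the tray, so I'll measure tray-in-hand numerically and look at the bin again now that it is clear.

```bash
python3 - <<'E'
from h import *
import pickle
m,s=pickle.load(open("pics/w3.pkl","rb"));f=np.load("pics/w3.npz");im=f["im"].astype(int);P=f["P"]
# wall top outer edge: last blue row in columns left & right of handle
blue=(im[...,0]>im[...,2]*1.8)&(im[...,0]>60)
pts=[]
for u in list(range(125,210,5))+list(range(305,395,5)):
    v=np.where(blue[100:160,u])[0]
    if len(v):pts.append([u,v.max()+100.5])
w=ray("wrist",pts,s["tcp_pos"][2]+.019+.002,m)
k=np.polyfit(w[:,1],w[:,0],1);ext=[]
for v in (140,141,142):
    u=np.where(blue[v,80:430])[0]+80;ext+=[ [u.min(),v],[u.max(),v] ]
e=ray("wrist",ext,s["tcp_pos"][2]+.021,m)
print("wall x",np.polyval(k,s["tcp_pos"][1])-s["tcp_pos"][0],"yaw",-k[0],"y ext rel",(e[:,1]-s["tcp_pos"][1]).round(4))
x=P.reshape(-1,3);b=blue.reshape(-1);q=x[b&(x[:,0]>.51)&(x[:,0]<.6)&(abs(x[:,1]-.192)<.045)]
A=np.c_[q[:,:2]-[.55,.19],np.ones(len(q))];print("floor plane",np.linalg.lstsq(A,q[:,2],rcond=None)[0],"expected z",s["tcp_pos"][2]+.019-.032)
out=[]
for n,(a,b_,c,d) in (("scene",(250,125,360,200)),("side",(245,115,340,190))):
    i,P=cloud(n);z=P[b_:d,a:c];i=i[b_:d,a:c];out.append(cv2.resize(i,(390,290)))
    wood=(i[...,2].astype(int)-i[...,0]>35)&(z[...,1]<-.1)&(z[...,1]>-.32)&(z[...,0]<.81)&(z[...,0]>.6)
    q=z[wood];print(n,len(q),np.percentile(q,[2,50,98],axis=0).round(3).tolist() if len(q) else "")
cv2.imwrite("pics/bin2.png",np.hstack(out))
E
```

```text
wall x 0.06118389650585754 yaw 0.0009584782185983546 y ext rel [ 0.0604 -0.0441  0.0609 -0.0507  0.0623 -0.06  ]
floor plane [-1.27722089e-03 -2.43408168e-05  9.64120936e-02] expected z 0.0982176380242323
scene 1223 [[0.603, -0.298, -0.002], [0.733, -0.209, 0.075], [0.793, -0.102, 0.137]]
side 548 [[0.604, -0.305, -0.002], [0.73, -0.239, 0.076], [0.798, -0.102, 0.138]]
```

View pics/bin2.png

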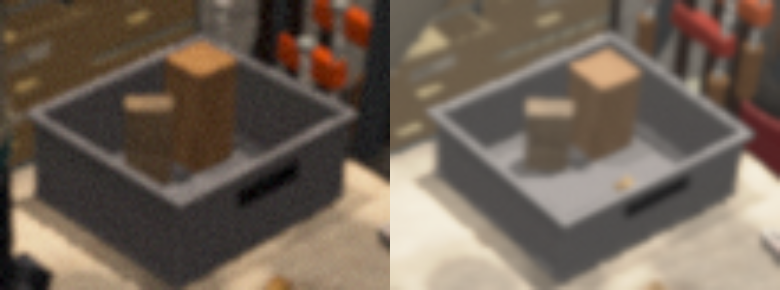

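Both offcuts stand inside the bin. The tray is level and centred in the hand, and the grip sits about 0 to 6 mm behind the handle's centre. I'll lower it and slide it home with force monitoring.

```bash
python3 - <<'E'
from h import *
y=.193
p,o=tcp([.425,y,.0362]);bot.move_straight(p,o,speed=.12);st()
for x in (.50,.565):
    p,o=tcp([x,y,.0362]);bot.move_straight(p,o,speed=.1);st()
while x<.594:
    x+=.003;p,o=tcp([x,y,.0362]);bot.move_straight(p,o,speed=.04)
    s=bot.state();print(round(x,4),s["tcp_pos"].round(4),np.round(s["ft_force"],1))
    if s["ft_force"][0]<-10: break
E
```

```text
t 18.76 tcp [0.4253 0.1933 0.0173] F [ 0.9  0.6 -2.9] w 0.0222 ff 118.0
t 19.66 tcp [0.4991 0.1928 0.0171] F [-0.3 -0.  -2.3] w 0.0218 ff 118.0
t 20.46 tcp [0.564 0.193 0.017] F [-0.1  0.2 -1.9] w 0.0222 ff 118.0
0.568 [0.5678 0.1931 0.0172] [ 0.3  0.4 -1.8]
0.571 [0.5712 0.1929 0.0172] [-0.5  0.1 -1.9]
0.574 [0.5743 0.193  0.0172] [ 0.  -0.5 -1.6]
0.577 [0.5773 0.1929 0.0172] [ 0.7  0.2 -2. ]
0.58 [0.5803 0.193  0.0172] [-0.6  0.1 -1.7]
0.583 [0.5831 0.193  0.0171] [-0.6  0.3 -1.3]
0.586 [0.5831 0.1928 0.0168] [-6.8 -0.5  0.3]
0.589 [0.583  0.1928 0.0166] [-13.1  -0.4   5.9]
```

The back stop was reached at x = 0.583, as expected. I'll relieve the pressure, release and check.

```bash
python3 - <<'E'
from h import *
p,o=tcp([.5828,.193,.0352]);bot.move_straight(p,o,speed=.04);st()
bot.release();bot.wait(.3)
p,o=tcp([.5815,.193,.14]);bot.move_straight(p,o,speed=.1)
p,o=tcp([.50,.195,.349]);bot.move_straight(p,o,speed=.2);st();bot.wait(.3)
im,P=cloud("wrist");s,_=bot.grab_frame("scene")
print("handle end",ray("wrist",[[256.5,127]],.046))
cv2.imwrite("pics/end.png",np.hstack([cv2.resize(im,(400,300)),cv2.resize(s[110:290,100:340],(400,300))]))
E
```

```text
t 22.77 tcp [0.5831 0.1932 0.0165] F [-1.5  1.   1.8] w 0.0221 ff 118.4
t 26.18 tcp [0.4998 0.1945 0.3289] F [ 0.1 -0.1 -1.5] w 0.0855 ff 0.0
handle end [[0.53982012 0.1966172  0.046     ]]
```

View pics/end.png

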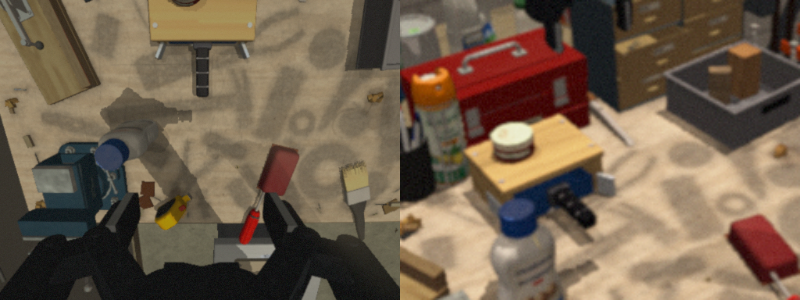

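The tray is home and straight: the handle ends at (202,96) and the blue wall is under the overhang. Both offcuts stand in the bin, the bystanders are unmoved and the gripper is clear.

```bash
python3 -c "
from bench import bot
print(bot.sign_off())"
```

```text
the job is handed in; nothing more can be done
None
```

I tipped both offcuts into the bin, slid the empty tray back under the riser to the back stop and released it, left the bystanders unmoved, and handed the job in after about 27 s; no verdict was returned.

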